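Turn the cupcake carousel for its video

TASK

The cupcake carousel is being filmed: grip the black knob of its crank and wind the tray anticlockwise (seen from above) up to 15 turns a minute, keep the tray within 2 turns a minute of that for at least 5 seconds without a break, then stop it with the orange cupcake at the red pointer and let go of the crank. The crank slips, so watch the tray itself; never let the tray go faster than 22 turns a minute, never touch the tray or the cupcakes, and leave the candle, gift box and tea-light glass alone.

Things in the scene. Friction and masses are not known exactly. Their poses are not given: they have to be found in the camera images.
- tray (a joint): Angle of the turning tray, rad, growing anticlockwise seen from above, without end; 0 (or 2 pi, 4 pi, ...) when the orange cupcake is at the pointer. Nominal: tray with cupcakes 3.6 kg, moment of inertia 0.056 kg m2; drag 0.04 N m of dry friction (bearing and felt pad) plus 0.006 N m per rad/s. Unknown each day: load 0.65 to 1.5 times, dry friction 0.6 to 1.7 times nominal.
- knob_grip (a point): Point to grip on the crank's upright black knob: on its axis, 26 mm above its foot, 166 mm above the table. The knob is round, 28 mm wide, 46 mm tall, spins freely on its pin (the gripper need not turn) and stands 60 mm from the carousel's axis on the crank arm, whose top is 139 mm above the table. It starts anywhere round the circle.
- axis (a point): Point on the carousel's vertical axis, at the height of knob_grip (166 mm above the table). The carousel is fixed to the table.
- orange_cake (a point): Centre of the one orange cupcake (orange case and icing with a red cherry; the others are white and pale blue), 115 mm from the axis, 87 mm above the table; it turns with the tray.
- mark (a point): The place where orange_cake must stop: a fixed point 115 mm from the axis, 87 mm above the table, straight inwards from the pointer. The pointer is the fixed red housing with a yellow tip that reaches over the tray's rim, 50 mm wide, 148 to 200 mm from the axis, 92 mm tall; a loose grey felt pad in it (28 x 36 x 20 mm, 120 g) rides on the disc and brakes it.
- candle: Bystander: white ceramic candle jar with a wooden lid, 68 mm wide, 85 mm tall, loose. Origin: centre of its underside.
- gift: Bystander: turquoise gift box with a white band, 80 x 80 x 60 mm, loose. Origin: centre of its underside.
- tealight: Bystander: amber tea-light glass, 64 mm wide, 60 mm tall, loose. Origin: centre of its underside.
- crank (a joint): Angle of the crank relative to the tray, rad, anticlockwise positive. The crank (steel arm on top of the hub, same axis as the tray) drives the tray only through a slipping fluid coupling: torque 0.050 N m per rad/s of (crank speed - tray speed), no stiffness. So the tray lags and runs slower than the crank, and coasts on for about a second once the crank is held still, which brakes it.
- tray_top (a point): The tray, which the robot must not touch: a marble disc of 360 mm diameter, 10 mm thick, top 57 mm above the table, with eight cupcakes 54 mm wide, tops up to 121 mm, centres 115 mm from the axis in 45 degree steps. This point: on the axis, in the disc's top face; its x axis points to the orange cupcake. A 68 mm hub rises through it to the crank.

How it is judged:
On the way:
1. the tray turns anticlockwise at 13 to 17 turns a minute (1.36 to 1.78 rad/s) for 5 s without a break (velocity of joint tray between 1.34 and 1.8 rad/s), for 5 s.
At the end, for the whole second after the job is handed in: the tray stands still (under 0.04 rad/s) with the orange cupcake at the red pointer: its centre within 16 mm of the mark point (about 0.14 rad) (horizontal distance between orange_cake and mark below 0.016 m and velocity of joint tray between -0.04 and 0.04 rad/s); the robot touches nothing.
It fails at once if the tray goes faster than 22 turns a minute, either way (velocity of joint tray above 2.35 rad/s or velocity of joint tray below -2.35 rad/s).
It fails at once if the robot touches the tray or the cupcakes (contact force between any of the arm, the fingers and tray_c0 above 0.5 N or contact force between any of the arm, the fingers and tray_c1 above 0.5 N or contact force between any of the arm, the fingers and tray_c2 above 0.5 N or contact force between any of the arm, the fingers and tray_c3 above 0.5 N or contact force between any of the arm, the fingers and tray_c4 above 0.5 N or contact force between any of the arm, the fingers and tray_c5 above 0.5 N or contact force between any of the arm, the fingers and tray_c6 above 0.5 N or contact force between any of the arm, the fingers and tray_c7 above 0.5 N or contact force between any of the arm, the fingers and tray_c8 above 0.5 N or contact force between any of the arm, the fingers and tray_c9 above 0.5 N).
It fails at once if the candle, gift box or tea-light glass is moved by more than 15 mm (distance of any of candle, gift, tealight from where it was at the start of the episode above 0.015 m).
It also fails if it takes over 64 s, if anything falls off the work surface, if the arm or the gripper's body presses on something with over 40 N, if the wrist force passes 120 N, or if a joint passes its speed limit or range.

ROBOT

A 7-joint arm with a two-finger parallel gripper is mounted at the origin on the work surface. World frame = base frame: x ahead of the robot, y to its left, z up, the work surface at z = 0. Lengths are in m, angles in rad, forces in N, time in s.
With the tool pointing down it reaches from about 0.4 to 0.85 m from the base axis. Payload 4.4 kg.
Tool frame: the origin (TCP) lies at the very end of the fingers, on their centre line; the grasp point (between the pads) lies 19 mm behind it; x points along the fingers, z is the direction in which the jaws open and shut, and the axes are right-handed (so a half turn about x gives the same grasp; the last joint's range is limited). The gripper opens to 94 mm and grips with 3 to 60 N. Pads are 16 mm wide; open, the fingers measure 119 mm over their backs; the gripper's body (75 mm by 177 mm) begins 78 mm behind the grasp point.
Start: joints at [1.042, 0.628, 0.038, 1.517, -0.027, 0.996, -0.02], TCP at [0.29, -0.582, 0.205] pointing down, gripper open.
Joint ranges: [-3.06, 3.06], [-0.37, 2.12], [-1.25, 1.32], [0.18, 2.47], [-1.1, 4.24], [0.23, 1.98], [-2.94, 2.94]. Speed limits (rad/s): [2.57, 2.57, 3.14, 3.14, 3.14, 3.14, 3.14].

INTERFACE

Orientations are given as a 3x3 rotation matrix whose columns are the frame's x, y, z axes.
In Python, from plant import robot gives the robot as it stands.
- The arm moves only by the tool send_rows, never from a script. Its argument "steps" is a list of rows, each an object with "offset": the shift along the world's x, y, z each as a share of 0.15 m, from -1 to 1, a list of three; "rot": the turn, a rotation vector about the world's x, y, z each as a share of pi rad, from -1 to 1, a list of three. In form: [{"offset": [x, y, z], "rot": [ax, ay, az]}, ...]. A call has exactly 8 rows; each row is the pose to reach, as a shift and turn from the pose measured when the call began, turning the shorter way round; what a row does not reach only later rows make up. A row lasts 1/8 s, in which the tool goes at most 62.5 mm and 10.7 degrees, less where a joint would pass 70% of its speed; a pose out of reach is approached as far as the arm can. A call with a number of a shift or a turn outside -1 to 1 is refused whole. A call with a gripper value outside its range is refused whole. "jaw" is the opening, from 0 (shut) to 1 (fully open), set as the call begins (left out, the last holds). The fingers move at their own pace and stop on an object; the grip force is fixed at half the most. Time passes only in rows, so rows that repeat a pose let the fingers close, or fill a call up. It gives the time, the measured TCP pose, the force and the opening at its end, in the units of the state.
- robot.read_state(): the state, without advancing time (a new reading comes with each control period).
- robot.capture(name): name is "scene" or "top" or "wrist"; returns the picture (384x512x3 uint8, red, green, blue); there is no depth.
- robot.camera_info(name): a dict with "K" (3x3 intrinsics, pixels), "dist" ([k1, k2, p1, p2, k3] as OpenCV has them; the pictures are not rectified), "extrinsics" (4x4, takes a point from camera to world coordinates). Camera axes: x right, y down, z forward; pixel columns grow to the right and rows downward; lengths in m; the calibration is good to about 2 mm. A picture is of the moment at which its call begins: read the wrist's pose just before it. camera_info takes no time and is no camera call; for the wrist camera it gives the pose at the moment of the call.
- robot.hand_in(): hands the job in, once; it reports no verdict.
The state is a dict: "time": time; "joints": joint angles; "joint_velocities": joint speeds; "tau": joint torques, N m; "ee_pos": TCP position; "eef_rot": TCP orientation; "ft_force": force on the tool from outside, world axes, zero at the start; "torque": the same for the moment, N m; "width": finger opening in m.
Only numpy, scipy, OpenCV 4.12 (cv2) and the standard library are available. Lean on these libraries where they do the work, as an engineer would, in place of code of your own. Each camera call takes 0.05 s, during which the arm holds its last target. There are 200 camera calls.

## Working session

There is one attempt and no reset: what is moved stays moved. The work goes in short steps, Python scripts to look and compute and a tool call to move; the robot and the scene stay as the last step left them, time stands still between calls to the robot, and variables do not carry over. Pictures are saved under pics/ and viewed, about 8 in all and at most 12, crops included, and the job is handed in when it is done.

Besides the shell and the picture viewer there is one more tool, called after ">>>" by a JSON object that holds its "name" and its "arguments", one argument or row to a line. send_rows: Moves the arm, as the interface text tells. Its arguments: {"type":"object","properties":{"steps":{"type":"array"},"jaw":{"type":"number"}},"required":["steps"]}

```bash
ls; mkdir -p pics; python3 - <<'E'
from plant import robot
import cv2,numpy as np
print(robot.read_state())
for n in("top","scene"):
    im=robot.capture(n); cv2.imwrite(f"pics/{n}0.png",im[:,:,::-1])
    print(n,robot.camera_info(n))
E
```

```text
pics
{'time': 0.0, 'joints': array([ 1.04219724,  0.6293139 ,  0.038404  ,  1.51832828, -0.0269738 ,
        0.99630182, -0.02000415]), 'joint_velocities': array([-6.19084935e-04,  1.84488644e-03,  8.70986169e-04, -1.15271970e-03,
       -8.31111519e-05,  1.24698386e-03,  1.90708713e-04]), 'tau': array([ 1.46319817e-03, -5.49728251e+01,  1.14399154e+00, -1.86632824e+01,
       -5.21280337e-02,  2.37208331e-02,  1.79175036e-04]), 'ee_pos': array([ 0.2899453 , -0.58102386,  0.20458703]), 'eef_rot': array([[-8.38156827e-04,  8.94787706e-01,  4.46491051e-01],
       [ 1.63175376e-03,  4.46491837e-01, -8.94786219e-01],
       [-9.99998317e-01, -2.14077280e-05, -1.83430338e-03]]), 'ft_force': array([-0.08010895, -0.08204856,  0.65232905]), 'torque': array([ 0.00264235, -0.03860628,  0.0372495 ]), 'width': 0.0937887877491307}
top {'K': array([[419.18991139,   0.        , 254.57733217],
       [  0.        , 419.18991139, 184.69454529],
       [  0.        ,   0.        ,   1.        ]]), 'dist': array([0.00580736, 0.        , 0.        , 0.        , 0.        ]), 'extrinsics': array([[-0.02003699, -0.99668553,  0.07884468,  0.42472673],
       [-0.99977931,  0.01947621, -0.00787511,  0.01536389],
       [ 0.00631341, -0.07898507, -0.99685581,  1.37481352],
       [ 0.        ,  0.        ,  0.        ,  1.        ]])}
scene {'K': array([[378.58244443,   0.        , 251.91079434],
       [  0.        , 378.58244443, 189.32275304],
       [  0.        ,   0.        ,   1.        ]]), 'dist': array([0.03761788, 0.        , 0.        , 0.        , 0.        ]), 'extrinsics': array([[ 0.12633936,  0.80749207, -0.57619001,  1.06556847],
       [ 0.99188943, -0.09468198,  0.08479795, -0.09701017],
       [ 0.01391886, -0.5822301 , -0.8129049 ,  0.85080755],
       [ 0.        ,  0.        ,  0.        ,  1.        ]])}
```

```bash
python3 -c "
import cv2
a=cv2.imread('pics/top0.png');cv2.imwrite('pics/top0b.png',cv2.resize(a,(800,600),interpolation=cv2.INTER_CUBIC))"
```

```text
(no output)
```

View pics/top0b.png

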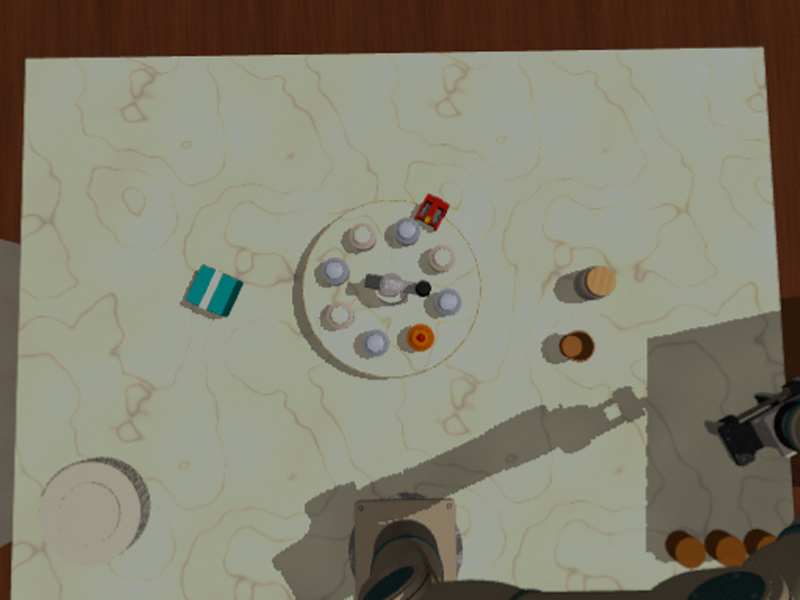

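View pics/scene0.png

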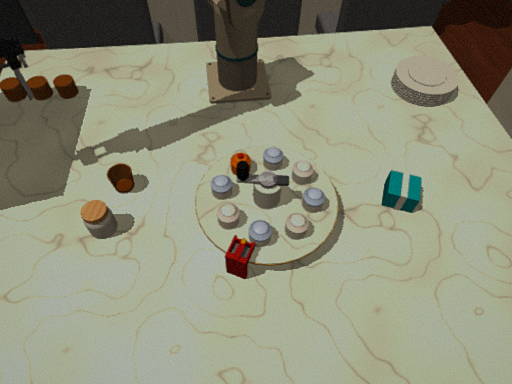

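```bash
cat > h.py <<'E'
import cv2,numpy as np
from plant import robot
def ray(cam,uv,z):
    """pixels -> world points on the plane(s) at height z"""
    c=robot.camera_info(cam); uv=np.array(uv,float).reshape(-1,1,2)
    n=cv2.undistortPoints(uv,c["K"],c["dist"]).reshape(-1,2)
    E=c["extrinsics"]; d=np.c_[n,np.ones(len(n))]@E[:3,:3].T; o=E[:3,3]
    return o+d*((np.asarray(z)-o[2])/d[:,2])[:,None]
def proj(cam,P):
    c=robot.camera_info(cam);E=np.linalg.inv(c["extrinsics"])
    return cv2.projectPoints(np.array(P,float).reshape(-1,1,3),cv2.Rodrigues(E[:3,:3])[0],E[:3,3],c["K"],c["dist"])[0].reshape(-1,2)
E
python3 - <<'E'
import cv2
a=cv2.imread('pics/top0.png')[115:250,180:320]
cv2.imwrite('pics/c0.png',cv2.resize(a,None,fx=4.4,fy=4.4,interpolation=cv2.INTER_CUBIC))
E
```

```text
(no output)
```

View pics/c0.png

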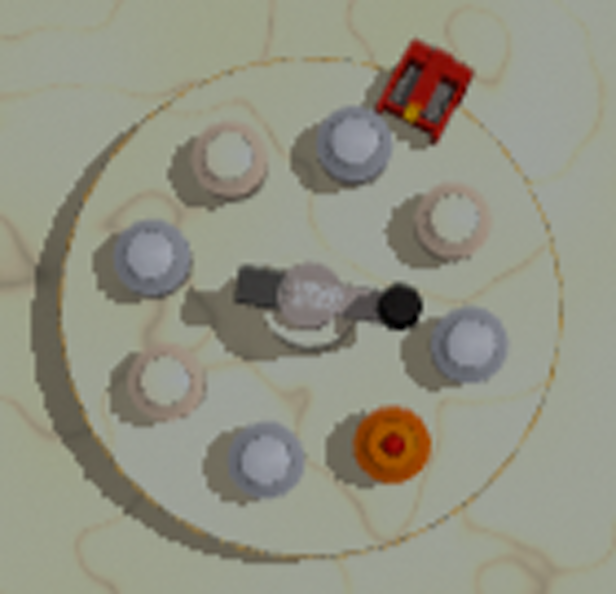

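```bash
python3 - <<'E'
from h import *
f=lambda p,z:ray("top",(np.array(p,float)+.5)/4.4-.5+[180,115],z)
disc=f([(62,307),(563,305),(315,58),(312,557)],.057);print(disc.round(4)); 
from scipy.optimize import least_squares as L
print("disc c",L(lambda q:np.hypot(*(disc[:,:2]-q[:2]).T)-q[2],[.55,0,.18]).x)
ck=[(392,444),(469,345),(452,221),(354,146),(229,161),(152,258),(165,382),(266,459)]
for z in(.087,.097,.11):
    c=f(ck,z); m=c.mean(0); print(z,m.round(4),np.hypot(*(c-m)[:,:2].T).round(4))
    a=np.unwrap(np.arctan2(*(c-m)[:,[1,0]].T)); k=np.polyfit(np.arange(8),a,1); print(np.degrees(k), np.degrees(a).round(1))
kn=f([(400,306)],.186)[0];print("knob",kn,"r",np.hypot(*(kn-m)[:2]))
for p,z in [((425,92),.092),((412,112),.092),((412,112),.08)]:
    w=f([p],z)[0]-m; print(w.round(4),np.hypot(*w[:2]),np.degrees(np.arctan2(w[1],w[0])))
E
```

```text
[[ 0.5337  0.1967  0.057 ]
 [ 0.5281 -0.1623  0.057 ]
 [ 0.7111  0.0121  0.057 ]
 [ 0.3524  0.0211  0.057 ]]
disc c [0.53173782 0.017167   0.17946018]
0.087 [0.5317 0.019  0.087 ] [0.1149 0.1154 0.1149 0.1143 0.1145 0.1149 0.1158 0.1142]
[  44.94793886 -151.3808342 ] [-151.3 -106.5  -61.5  -16.9   28.8   73.5  118.   163.4]
0.097 [0.5309 0.019  0.097 ] [0.114  0.1145 0.114  0.1134 0.1136 0.114  0.1149 0.1133]
[  44.94793886 -151.3808342 ] [-151.3 -106.5  -61.5  -16.9   28.8   73.5  118.   163.4]
0.11 [0.5298 0.019  0.11  ] [0.1128 0.1134 0.1129 0.1123 0.1125 0.1129 0.1137 0.1121]
[  44.94793886 -151.3808342 ] [-151.3 -106.5  -61.5  -16.9   28.8   73.5  118.   163.4]
knob [ 0.5193957  -0.03942912  0.186     ] r 0.05932825748588935
[ 0.1479 -0.0838 -0.018 ] 0.17002219188955156 -29.5419612467428
[ 0.1338 -0.0743 -0.018 ] 0.15310332248082514 -29.048026003777384
[ 0.1361 -0.075  -0.03  ] 0.15537928247135058 -28.861128511572932
```

>>> {"name": "send_rows", "arguments": {
  "steps": [
    {"offset":[0.05,0.12,0.05],"rot":[0,0,0.015]},
    {"offset":[0.1,0.24,0.1],"rot":[0,0,0.03]},
    {"offset":[0.15,0.36,0.15],"rot":[0,0,0.04]},
    {"offset":[0.2,0.48,0.15],"rot":[0,0,0.05]},
    {"offset":[0.25,0.6,0.15],"rot":[0,0,0.06]},
    {"offset":[0.3,0.73,0.15],"rot":[0,0,0.07]},
    {"offset":[0.35,0.86,0.15],"rot":[0,0,0.08]},
    {"offset":[0.4,0.99,0.15],"rot":[0,0,0.09]}
  ],
  "jaw": 0.6
}}

```text
time: 1.1
ee_pos: [0.3504, -0.4312, 0.2271]
eef_rot: [[-0.001, 0.733, 0.68], [0.001, 0.68, -0.733], [-1.0, 0.0, -0.002]]
ft_force: [-0.8, -0.9, -0.3]
width: 0.0565
```

>>> {"name": "send_rows", "arguments": {
  "steps": [
    {"offset":[0.05,0.12,0],"rot":[0,0,0.015]},
    {"offset":[0.1,0.24,0],"rot":[0,0,0.03]},
    {"offset":[0.15,0.36,0],"rot":[0,0,0.04]},
    {"offset":[0.2,0.48,0],"rot":[0,0,0.05]},
    {"offset":[0.25,0.6,0],"rot":[0,0,0.06]},
    {"offset":[0.3,0.73,0],"rot":[0,0,0.07]},
    {"offset":[0.35,0.86,0],"rot":[0,0,0.08]},
    {"offset":[0.4,0.99,0],"rot":[0,0,0.09]}
  ]
}}

```text
time: 2.1
ee_pos: [0.4109, -0.2813, 0.2271]
eef_rot: [[-0.002, 0.513, 0.859], [0.001, 0.859, -0.513], [-1.0, 0.0, -0.002]]
ft_force: [1.0, 0.1, -0.6]
width: 0.0563
```

>>> {"name": "send_rows", "arguments": {
  "steps": [
    {"offset":[0.05,0.12,0],"rot":[0,0,0.015]},
    {"offset":[0.1,0.24,0],"rot":[0,0,0.03]},
    {"offset":[0.15,0.36,0],"rot":[0,0,0.04]},
    {"offset":[0.2,0.48,0],"rot":[0,0,0.05]},
    {"offset":[0.25,0.6,0],"rot":[0,0,0.06]},
    {"offset":[0.3,0.73,0],"rot":[0,0,0.07]},
    {"offset":[0.35,0.86,0],"rot":[0,0,0.08]},
    {"offset":[0.4,0.95,0],"rot":[0,0,0.09]}
  ]
}}

```text
time: 3.1
ee_pos: [0.4714, -0.1373, 0.2271]
eef_rot: [[-0.002, 0.25, 0.968], [0.001, 0.968, -0.25], [-1.0, 0.0, -0.002]]
ft_force: [-0.3, -0.1, 0.0]
width: 0.0564
```

>>> {"name": "send_rows", "arguments": {
  "steps": [
    {"offset":[0.05,0.1,0],"rot":[0,0,0.01]},
    {"offset":[0.1,0.2,0],"rot":[0,0,0.02]},
    {"offset":[0.15,0.3,0],"rot":[0,0,0.03]},
    {"offset":[0.2,0.4,0],"rot":[0,0,0.04]},
    {"offset":[0.25,0.5,0],"rot":[0,0,0.05]},
    {"offset":[0.3,0.6,0],"rot":[0,0,0.065]},
    {"offset":[0.319,0.647,0],"rot":[0,0,0.08]},
    {"offset":[0.319,0.647,0],"rot":[0,0,0.08]}
  ]
}}

```text
time: 4.1
ee_pos: [0.5194, -0.0398, 0.227]
eef_rot: [[-0.002, -0.001, 1.0], [0.0, 1.0, 0.001], [-1.0, 0.0, -0.002]]
ft_force: [-0.1, -0.3, -0.6]
width: 0.0565
```

```bash
python3 - <<'E'
from h import *
I={}
s=robot.read_state();print(s["ee_pos"],s["eef_rot"].round(3),s["joints"].round(2))
for n in("wrist","scene","top"): I[n]=robot.capture(n); cv2.imwrite(f"pics/{n}1.png",I[n][:,:,::-1])
ax=[.5315,.0185]
print(proj("wrist",[[.5192,-.0402,.186],[.5192,-.0402,.166],[.5315,.0185,.139]]).round(1))
w=cv2.resize(I["wrist"],(400,300)); a=cv2.resize(I["scene"],(400,300)); b=cv2.resize(I["top"],(400,300))
cv2.imwrite("pics/m1.png",np.vstack([np.hstack([a,b]),np.hstack([w,0*w])])[:,:,::-1])
E
```

```text
[ 0.51937792 -0.03976704  0.22703016] [[-0.002 -0.001  1.   ]
 [ 0.     1.     0.001]
 [-1.     0.    -0.002]] [ 0.26  0.43 -0.33  1.84  0.18  0.9  -0.16]
[[253.5 207.2]
 [253.5 200.3]
 [266.8 130.2]]
```

View pics/m1.png

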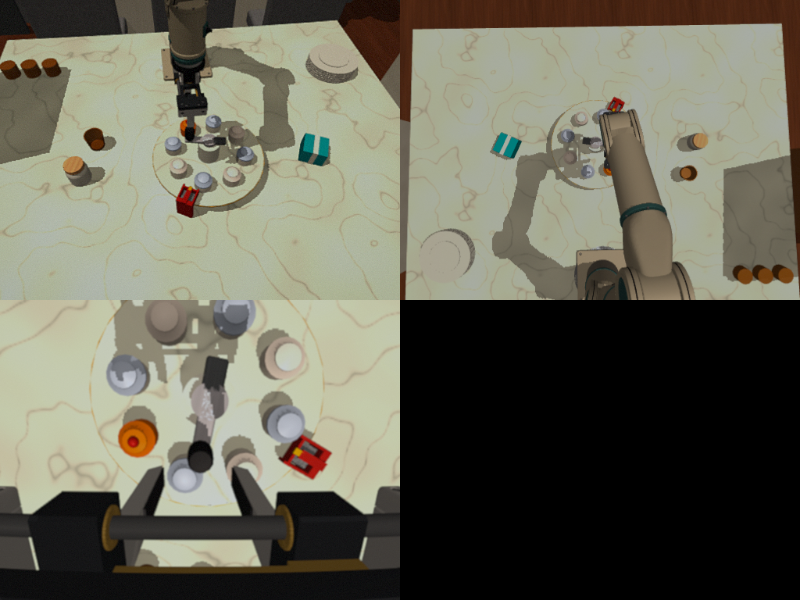

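```bash
python3 - <<'E'
from h import *
w=cv2.imread("pics/wrist1.png")
o=(120,60);c=w[60:270,120:440]
cv2.imwrite("pics/c1.png",cv2.resize(c,None,fx=2.5,fy=2.5,interpolation=cv2.INTER_CUBIC))
E
```

```text
(no output)
```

View pics/c1.png

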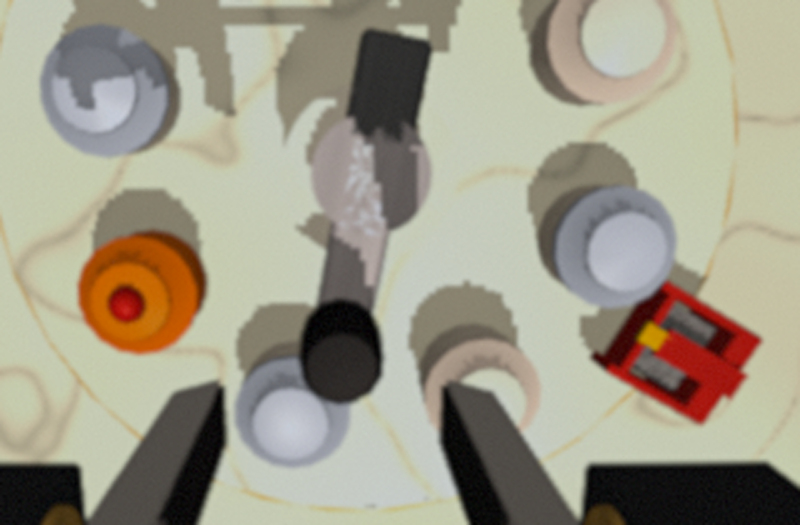

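```bash
python3 - <<'E'
from h import *
f=lambda p,z:ray("wrist",(np.array(p,float)+.5)/2.5-.5+[120,60],z)[0].round(4)
print("knob",f((343,366),.186),"knob foot",f((341,312),.14),"hub",f((371,172),.139),f((371,172),.145))
print("orange",f((140,296),.095),"tip",f((653,336),.092), "cakes")
ck=[(142,293),(292,412),(483,400),(615,246),(612,40),(105,90)]
c=np.array([f(p,.09) for p in ck])[:,:2];print(c)
from scipy.optimize import least_squares as L
print(L(lambda q:np.hypot(*(c-q[:2]).T)-.115,[.53,.02]).x)
E
```

```text
knob [ 0.5219 -0.0393  0.186 ] knob foot [ 0.5217 -0.0321  0.14  ] hub [0.5326 0.02   0.139 ] [0.5323 0.0202 0.145 ]
orange [ 0.4331 -0.035   0.095 ] tip [ 0.6643 -0.0546  0.092 ] cakes
[[ 0.4327 -0.0347]
 [ 0.4993 -0.0915]
 [ 0.5883 -0.0858]
 [ 0.6438 -0.0138]
 [ 0.6355  0.0729]
 [ 0.4223  0.053 ]]
[0.53386764 0.01783435]
```

>>> {"name": "send_rows", "arguments": {
  "steps": [
    {"offset":[0.007,-0.003,-0.08],"rot":[0,0,0]},
    {"offset":[0.007,-0.003,-0.16],"rot":[0,0,0]},
    {"offset":[0.007,-0.003,-0.24],"rot":[0,0,0]},
    {"offset":[0.007,-0.003,-0.32],"rot":[0,0,0]},
    {"offset":[0.007,-0.003,-0.4],"rot":[0,0,0]},
    {"offset":[0.007,-0.003,-0.47],"rot":[0,0,0]},
    {"offset":[0.007,-0.003,-0.53],"rot":[0,0,0]},
    {"offset":[0.007,-0.003,-0.53],"rot":[0,0,0]}
  ]
}}

```text
time: 5.25
ee_pos: [0.5196, -0.0414, 0.1469]
eef_rot: [[-0.003, 0.002, 1.0], [-0.0, 1.0, -0.002], [-1.0, -0.0, -0.003]]
ft_force: [1.2, -0.0, 0.6]
width: 0.0563
```

>>> {"name": "send_rows", "arguments": {
  "steps": [
    {"offset":[0,0,0],"rot":[0,0,0]},
    {"offset":[0,0,0],"rot":[0,0,0]},
    {"offset":[0,0,0],"rot":[0,0,0]},
    {"offset":[0,0,0],"rot":[0,0,0]},
    {"offset":[0,0,0],"rot":[0,0,0]},
    {"offset":[0,0,0],"rot":[0,0,0]},
    {"offset":[0,0,0],"rot":[0,0,0]},
    {"offset":[0,0,0],"rot":[0,0,0]}
  ],
  "jaw": 0
}}

```text
time: 6.25
ee_pos: [0.5199, -0.0414, 0.1471]
eef_rot: [[-0.003, 0.002, 1.0], [-0.0, 1.0, -0.002], [-1.0, -0.0, -0.003]]
ft_force: [0.0, -0.2, 4.0]
width: 0.0286
```

```bash
cat > track.py <<'E'
from h import *
import json,os
AX=np.array([.5325,.0185]); PTR=np.radians(-29.5)
def orange(save=None,cams=("wrist",)):
    """tray angle (rad, 0..2pi) from the orange case blob, per camera"""
    out={}
    for cam in cams:
        im=robot.capture(cam)
        if save: cv2.imwrite(f"pics/{save}_{cam}.png",im[:,:,::-1])
        h=cv2.cvtColor(im,cv2.COLOR_RGB2HSV)
        m=cv2.inRange(h,(6,190,70),(22,255,255))
        n,_,st,ce=cv2.connectedComponentsWithStats(m)
        best=None
        for i in range(1,n):
            if st[i,4]<25: continue
            p=ray(cam,ce[i],.095)[0,:2]-AX
            if .095<np.hypot(*p)<.135 and (best is None or st[i,4]>best[2]):
                best=((np.arctan2(p[1],p[0])-PTR)%(2*np.pi),np.hypot(*p),st[i,4])
        out[cam]=best
    return out
E
python3 - <<'E'
from track import *
s=robot.read_state();print(s["time"],s["ee_pos"],s["ft_force"],s["width"])
print(orange("a",("wrist","scene")));print(robot.read_state()["time"])
E
```

```text
6.25 [ 0.51990841 -0.0414323   0.14711353] [ 0.00820238 -0.22941183  3.96578022] 0.028629277177358955
{'wrist': (np.float64(4.123605637224303), np.float64(0.10788978434186287), np.int32(3025)), 'scene': None}
6.35
```

```bash
cat > plan.py <<'E'
from track import *
R=.060
def plan(om,start=None,ax=AX,z=.1471):
    """rows for 8 crank speeds (rad/s); start = crank angle to count from (default measured)"""
    s=robot.read_state(); p=s["ee_pos"]; a0=np.arctan2(*(p[:2]-ax)[::-1])
    a=(a0 if start is None else start)+np.cumsum(np.array(om)*.125)
    t=np.c_[ax[0]+R*np.cos(a),ax[1]+R*np.sin(a),np.full(8,z)]
    o=((t-p)/.15).round(3)
    print("t",s["time"],"crank",a0.round(3),"r",np.hypot(*(p[:2]-ax)).round(4),"z",p[2].round(4),"f",s["ft_force"].round(1),"w",s["width"].round(4))
    print(json.dumps([{"offset":list(x),"rot":[0,0,0]} for x in o.tolist()])); print("end",a[-1].round(3))
E
python3 - <<'E'
from plan import *
plan([.3,.6,.9,1.2,1.5,1.5,1.5,1.5])
E
```

```text
Traceback (most recent call last):
  File "plan.py", line 9, in plan
    print("t",s["time"],"crank",a0.round(3),"r",np.hypot(*(p[:2]-ax)).round(4),"z",p[2].round(4),"f",s["ft_force"].round(1),"w",s["width"].round(4))
                                                                                                                                ^^^^^^^^^^^^^^^^
AttributeError: 'float' object has no attribute 'round'
```

```bash
sed -i 's/s\["width"\].round(4)/round(s["width"],4)/' plan.py
python3 - <<'E'
from plan import *
plan([.3,.6,.9,1.2,1.5,1.5,1.5,1.5])
E
```

```text
t 6.35 crank -1.778 r 0.0612 z 0.1471 f [-0.1 -0.6  4.4] w 0.0289
[{"offset": [0.016, 0.005, 0.0], "rot": [0, 0, 0]}, {"offset": [0.046, 0.001, 0.0], "rot": [0, 0, 0]}, {"offset": [0.091, -0.0, 0.0], "rot": [0, 0, 0]}, {"offset": [0.151, 0.005, 0.0], "rot": [0, 0, 0]}, {"offset": [0.223, 0.025, 0.0], "rot": [0, 0, 0]}, {"offset": [0.291, 0.057, 0.0], "rot": [0, 0, 0]}, {"offset": [0.351, 0.102, 0.0], "rot": [0, 0, 0]}, {"offset": [0.402, 0.157, 0.0], "rot": [0, 0, 0]}]
end -0.653
```

>>> {"name": "send_rows", "arguments": {
  "steps": [
    {"offset":[0.016,0.005,0],"rot":[0,0,0]},
    {"offset":[0.046,0.001,0],"rot":[0,0,0]},
    {"offset":[0.091,0,0],"rot":[0,0,0]},
    {"offset":[0.151,0.005,0],"rot":[0,0,0]},
    {"offset":[0.223,0.025,0],"rot":[0,0,0]},
    {"offset":[0.291,0.057,0],"rot":[0,0,0]},
    {"offset":[0.351,0.102,0],"rot":[0,0,0]},
    {"offset":[0.402,0.157,0],"rot":[0,0,0]}
  ]
}}

```text
time: 7.35
ee_pos: [0.5822, -0.0173, 0.1472]
eef_rot: [[-0.0, 0.002, 1.0], [0.0, 1.0, -0.002], [-1.0, 0.0, -0.0]]
ft_force: [1.3, -3.3, 2.5]
width: 0.0284
```

```bash
python3 - <<'E'
from plan import *
s=robot.read_state();print(s["time"],s["ee_pos"],s["ft_force"].round(1))
print(orange("b",("wrist","scene")))
plan([2]*8)
E
```

```text
7.35 [ 0.58216854 -0.01729036  0.14719362] [ 1.3 -3.3  2.5]
{'wrist': (np.float64(4.292193072686134), np.float64(0.0995786838114654), np.int32(2985)), 'scene': (np.float64(4.447468992220087), np.float64(0.10465900519425474), np.int32(332))}
t 7.45 crank -0.59 r 0.0611 z 0.1473 f [ 4.8 -2.6  0.8] w 0.028
[{"offset": [0.038, 0.093, -0.001], "rot": [0, 0, 0]}, {"offset": [0.06, 0.191, -0.001], "rot": [0, 0, 0]}, {"offset": [0.056, 0.29, -0.001], "rot": [0, 0, 0]}, {"offset": [0.028, 0.386, -0.001], "rot": [0, 0, 0]}, {"offset": [-0.023, 0.472, -0.001], "rot": [0, 0, 0]}, {"offset": [-0.093, 0.543, -0.001], "rot": [0, 0, 0]}, {"offset": [-0.179, 0.594, -0.001], "rot": [0, 0, 0]}, {"offset": [-0.274, 0.622, -0.001], "rot": [0, 0, 0]}]
end 1.41
```

>>> {"name": "send_rows", "arguments": {
  "steps": [
    {"offset":[0.038,0.093,-0.001],"rot":[0,0,0]},
    {"offset":[0.06,0.191,-0.001],"rot":[0,0,0]},
    {"offset":[0.056,0.29,-0.001],"rot":[0,0,0]},
    {"offset":[0.028,0.386,-0.001],"rot":[0,0,0]},
    {"offset":[-0.023,0.472,-0.001],"rot":[0,0,0]},
    {"offset":[-0.093,0.543,-0.001],"rot":[0,0,0]},
    {"offset":[-0.179,0.594,-0.001],"rot":[0,0,0]},
    {"offset":[-0.274,0.622,-0.001],"rot":[0,0,0]}
  ]
}}

```text
time: 8.45
ee_pos: [0.54, 0.0769, 0.147]
eef_rot: [[-0.001, -0.0, 1.0], [-0.001, 1.0, 0.0], [-1.0, -0.001, -0.001]]
ft_force: [-0.8, -7.5, 6.8]
width: 0.0289
```

```bash
cat > track.py <<'E'
from h import *
import json
from scipy.optimize import minimize_scalar
AX=np.array([.5325,.0185]); PTR=np.radians(-29.5)
c=np.linspace(0,2*np.pi,24,endpoint=False)
RING=np.vstack([np.c_[r*np.cos(c),r*np.sin(c),0*c+z] for r,z in((.021,.057),(.027,.092),(.015,.108))])
def orange(save=None,cams=("wrist",)):
    """tray angle (rad, 0..2pi) from the orange blob's centroid; per camera (angle, residual px, area, model area)"""
    out={}
    for cam in cams:
        im=robot.capture(cam)
        if save: cv2.imwrite(f"pics/{save}_{cam}.png",im[:,:,::-1])
        h=cv2.cvtColor(im,cv2.COLOR_RGB2HSV)
        m=cv2.inRange(h,(4,170,50),(22,255,255))
        n,_,st,ce=cv2.connectedComponentsWithStats(m)
        best=None
        for i in range(1,n):
            if st[i,4]<25: continue
            p=ray(cam,ce[i],.087)[0,:2]-AX
            if .085<np.hypot(*p)<.145 and (best is None or st[i,4]>best[2]):
                best=(np.arctan2(p[1],p[0]),ce[i],st[i,4])
        if best:
            def model(t):
                hull=cv2.convexHull(proj(cam,RING+[AX[0]+.115*np.cos(t),AX[1]+.115*np.sin(t),0]).astype(np.float32))
                M=cv2.moments(hull); return np.array([M["m10"],M["m01"]])/M["m00"],M["m00"]
            r=minimize_scalar(lambda t:np.hypot(*(model(t)[0]-best[1])),bounds=(best[0]-.3,best[0]+.3),method="bounded")
            best=(round((r.x-PTR)%(2*np.pi),3),round(r.fun,1),int(best[2]),int(model(r.x)[1]))
        out[cam]=best
    return out
E
python3 - <<'E'
from plan import *
print(robot.read_state()["time"],orange("c",("wrist","scene")))
plan([2.3]*8)
E
```

```text
8.45 {'wrist': (np.float64(5.45), np.float64(15.8), 3194, 2623), 'scene': (np.float64(5.016), np.float64(0.4), 393, 396)}
t 8.55 crank 1.469 r 0.0588 z 0.147 f [-0.9 -4.2  4.3] w 0.0285
[{"offset": [-0.114, 0.003, 0.0], "rot": [0, 0, 0]}, {"offset": [-0.222, -0.034, 0.0], "rot": [0, 0, 0]}, {"offset": [-0.316, -0.1, 0.0], "rot": [0, 0, 0]}, {"offset": [-0.386, -0.19, 0.0], "rot": [0, 0, 0]}, {"offset": [-0.429, -0.297, 0.0], "rot": [0, 0, 0]}, {"offset": [-0.439, -0.411, 0.0], "rot": [0, 0, 0]}, {"offset": [-0.417, -0.523, 0.0], "rot": [0, 0, 0]}, {"offset": [-0.364, -0.625, 0.0], "rot": [0, 0, 0]}]
end 3.769
```

>>> {"name": "send_rows", "arguments": {
  "steps": [
    {"offset":[-0.114,0.003,0],"rot":[0,0,0]},
    {"offset":[-0.222,-0.034,0],"rot":[0,0,0]},
    {"offset":[-0.316,-0.1,0],"rot":[0,0,0]},
    {"offset":[-0.386,-0.19,0],"rot":[0,0,0]},
    {"offset":[-0.429,-0.297,0],"rot":[0,0,0]},
    {"offset":[-0.439,-0.411,0],"rot":[0,0,0]},
    {"offset":[-0.417,-0.523,0],"rot":[0,0,0]},
    {"offset":[-0.364,-0.625,0],"rot":[0,0,0]}
  ]
}}

```text
time: 9.55
ee_pos: [0.4835, -0.0169, 0.1471]
eef_rot: [[-0.004, -0.002, 1.0], [-0.001, 1.0, 0.002], [-1.0, -0.001, -0.004]]
ft_force: [2.0, 2.6, 2.8]
width: 0.0285
```

```bash
python3 - <<'E'
s=open('h.py').read()
s=s.replace('def ray','CI={}\ndef info(c): return CI.get(c) or robot.camera_info(c)\ndef ray').replace('c=robot.camera_info(cam)','c=info(cam)')
open('h.py','w').write(s)
t=open('track.py').read().replace('        im=robot.capture(cam)\n','        CI[cam]=robot.camera_info(cam); im=robot.capture(cam)\n')
open('track.py','w').write(t)
E
python3 - <<'E'
from plan import *
print(robot.read_state()["time"],orange("d",("scene","wrist")))
plan([2.5]*8)
E
```

```text
9.55 {'scene': (np.float64(5.899), np.float64(0.9), 441, 440), 'wrist': (np.float64(6.008), np.float64(8.3), 1959, 3095)}
t 9.65 crank -2.476 r 0.0604 z 0.1471 f [ 1.1 -0.4  5.4] w 0.0287
[{"offset": [0.093, -0.083, 0.0], "rot": [0, 0, 0]}, {"offset": [0.206, -0.136, 0.0], "rot": [0, 0, 0]}, {"offset": [0.33, -0.151, 0.0], "rot": [0, 0, 0]}, {"offset": [0.452, -0.128, 0.0], "rot": [0, 0, 0]}, {"offset": [0.561, -0.068, 0.0], "rot": [0, 0, 0]}, {"offset": [0.647, 0.022, 0.0], "rot": [0, 0, 0]}, {"offset": [0.7, 0.135, 0.0], "rot": [0, 0, 0]}, {"offset": [0.717, 0.258, 0.0], "rot": [0, 0, 0]}]
end 0.024
```

>>> {"name": "send_rows", "arguments": {
  "steps": [
    {"offset":[0.093,-0.083,0],"rot":[0,0,0]},
    {"offset":[0.206,-0.136,0],"rot":[0,0,0]},
    {"offset":[0.33,-0.151,0],"rot":[0,0,0]},
    {"offset":[0.452,-0.128,0],"rot":[0,0,0]},
    {"offset":[0.561,-0.068,0],"rot":[0,0,0]},
    {"offset":[0.647,0.022,0],"rot":[0,0,0]},
    {"offset":[0.7,0.135,0],"rot":[0,0,0]},
    {"offset":[0.717,0.258,0],"rot":[0,0,0]}
  ]
}}

```text
time: 10.65
ee_pos: [0.593, 0.0206, 0.1471]
eef_rot: [[-0.002, 0.002, 1.0], [-0.002, 1.0, -0.002], [-1.0, -0.002, -0.002]]
ft_force: [-0.2, -1.0, 6.0]
width: 0.0283
```

```bash
cat > sim.py <<'E'
import numpy as np
from scipy.optimize import least_squares
# crank absolute angle log (t, rad) linear between; tray obs (t, rad)
C=[(6.35,-1.778),(6.475,-1.74),(6.6,-1.665),(6.725,-1.55),(6.85,-1.40),(6.975,-1.215),(7.35,-.62),(7.45,-.59),(8.45,1.44),(8.55,1.469),(9.55,3.766),(9.65,3.807)]
T=[(6.25,4.12),(7.40,4.447),(8.50,5.016),(9.55,5.899)]
def sim(C,J,d,th0,v0,t0,t1,dt=.005):
    C=np.array(C); t=np.arange(t0,t1+dt/2,dt); w=np.gradient(np.interp(t,*C.T),dt)
    th,v=[th0],[v0]
    for k in range(len(t)-1):
        a=.05*(w[k]-v[-1])-.006*v[-1]
        if abs(v[-1])<1e-3 and abs(a)<=d: vn=0
        else:
            s=np.sign(v[-1]) if abs(v[-1])>=1e-3 else np.sign(a)
            vn=v[-1]+dt*(a-s*d)/J
            if v[-1]*vn<0: vn=0
        th.append(th[-1]+dt*vn); v.append(vn)
    return t,np.array(th),np.array(v)
def fit(C,T):
    T=np.array(T)
    def res(q):
        t,th,v=sim(C,q[0],q[1],q[2],0,6.35,T[-1,0]+.01)
        r=np.interp(T[:,0],t,th)-T[:,1]; r[0]*=.2 
        return np.r_[r/.02,(q[0]-.056)/.02,(q[1]-.04)/.015]
    return least_squares(res,[.056,.04,4.2],bounds=([.034,.022,3.9],[.09,.072,4.5]),diff_step=1e-3)
E
python3 - <<'E'
from plan import *
t=robot.read_state()["time"];o=orange("e",("scene",)); print(t,o)
from sim import *
s=robot.read_state()["ee_pos"]; print(s)
o=o["scene"]
if o:
    C+=[(t,6.30-.02),(t+.05,2*np.pi+np.arctan2(s[1]-AX[1],s[0]-AX[0]))]; T.append((t,o[0]+2*np.pi if o[0]<3 else o[0]))
f=fit(C,T);print(f.x,f.fun.round(1)); tt,th,v=sim(C,*f.x,0,6.35,C[-1][0]);print("now th,v",th[-1],v[-1])
# steady crank for 1.57
print("w*",1.57+(f.x[1]+.006*1.57)/.05)
plan([2.6]*8)
E
```

```text
10.65 {'scene': (np.float64(0.794), np.float64(1.1), 459, 454)}
[0.59253428 0.0251275  0.14716622]
[0.04777929 0.04581299 4.34648157] [ 2.3 -0.2 -0.4  0.   0.2 -0.4  0.4]
now th,v 7.141921677889998 1.2286513784467668
w* 2.6746598644861908
t 10.7 crank 0.11 r 0.0604 z 0.1472 f [2.3 3.8 2.6] w 0.0287
[{"offset": [-0.037, 0.124, -0.0], "rot": [0, 0, 0]}, {"offset": [-0.11, 0.231, -0.0], "rot": [0, 0, 0]}, {"offset": [-0.213, 0.31, -0.0], "rot": [0, 0, 0]}, {"offset": [-0.336, 0.351, -0.0], "rot": [0, 0, 0]}, {"offset": [-0.466, 0.35, -0.0], "rot": [0, 0, 0]}, {"offset": [-0.588, 0.309, -0.0], "rot": [0, 0, 0]}, {"offset": [-0.691, 0.23, -0.0], "rot": [0, 0, 0]}, {"offset": [-0.764, 0.123, -0.0], "rot": [0, 0, 0]}]
end 2.71
```

```bash
cat > step.py <<'E'
import sys,json,os
from plan import *
import sim as S
om=json.loads(sys.argv[1]); look=len(sys.argv)<3
L=json.load(open("log.json")) if os.path.exists("log.json") else {"C":S.C+[(10.65,6.28),(10.70,6.393)],"T":S.T+[(10.65,7.077)]}
def crank():
    p=robot.read_state()["ee_pos"][:2]-AX; a=np.arctan2(p[1],p[0]); last=L.get("end",L["C"][-1][1])
    return a+2*np.pi*round((last-a)/2/np.pi)
t=robot.read_state()["time"]
if t>L["C"][-1][0]+.01: L["C"].append((t,crank()))
if look:
    n=sum(1 for f in os.listdir("pics")); o=orange(f"s{n}",("scene",))["scene"]; print(t,o)
    L["C"].append((t+.05,crank()))
    f=S.fit(L["C"],L["T"]); 
    if o:
        th=S.sim(L["C"],*f.x,0,6.35,t)[1][-1]; a=o[0]+2*np.pi*round((th-o[0])/2/np.pi)
        L["T"].append((t,a)); print("pred",th.round(3),"obs",a.round(3)); f=S.fit(L["C"],L["T"])
    tt,th,v=S.sim(L["C"],*f.x,0,6.35,L["C"][-1][0]); print(f.x.round(4),f.fun.round(1),"now th",th[-1].round(3),"v",v[-1].round(3))
    c0=crank(); t0=L["C"][-1][0]; tr=t0+.125*np.arange(1,9); cc=c0+np.cumsum(om)*.125
    C2=L["C"]+list(zip(tr,cc))+[(t0+4,cc[-1])]
    t2,th2,v2=S.sim(C2,*f.x,0,6.35,t0+4)
    print("plan: v",np.interp(tr,t2,v2).round(2),"th end",np.interp(tr[-1],t2,th2).round(3),"if held: rest at",(th2[-1]/2/np.pi).round(3),"turns")
plan(om); L["end"]=crank()+float(sum(om)*.125)
json.dump(L,open("log.json","w"),default=float)
E
python3 - <<'E'
from plan import *
plan([2.75]*8)
E
```

```text
t 10.7 crank 0.11 r 0.0604 z 0.1472 f [2.3 3.8 2.6] w 0.0287
[{"offset": [-0.041, 0.131, -0.0], "rot": [0, 0, 0]}, {"offset": [-0.121, 0.242, -0.0], "rot": [0, 0, 0]}, {"offset": [-0.234, 0.319, -0.0], "rot": [0, 0, 0]}, {"offset": [-0.366, 0.354, -0.0], "rot": [0, 0, 0]}, {"offset": [-0.502, 0.343, -0.0], "rot": [0, 0, 0]}, {"offset": [-0.627, 0.286, -0.0], "rot": [0, 0, 0]}, {"offset": [-0.725, 0.19, -0.0], "rot": [0, 0, 0]}, {"offset": [-0.784, 0.067, -0.0], "rot": [0, 0, 0]}]
end 2.86
```

>>> {"name": "send_rows", "arguments": {
  "steps": [
    {"offset":[-0.041,0.131,0],"rot":[0,0,0]},
    {"offset":[-0.121,0.242,0],"rot":[0,0,0]},
    {"offset":[-0.234,0.319,0],"rot":[0,0,0]},
    {"offset":[-0.366,0.354,0],"rot":[0,0,0]},
    {"offset":[-0.502,0.343,0],"rot":[0,0,0]},
    {"offset":[-0.627,0.286,0],"rot":[0,0,0]},
    {"offset":[-0.725,0.19,0],"rot":[0,0,0]},
    {"offset":[-0.784,0.067,0],"rot":[0,0,0]}
  ]
}}

```text
time: 11.7
ee_pos: [0.4757, 0.0351, 0.1472]
eef_rot: [[0.0, -0.003, 1.0], [0.001, 1.0, 0.003], [-1.0, 0.001, 0.0]]
ft_force: [8.4, -2.0, -4.4]
width: 0.0286
```

```bash
python3 step.py "[2.7,2.7,2.7,2.7,2.7,2.7,2.7,2.7]"
```

```text
11.7 (np.float64(2.277), np.float64(0.6), 387, 387)
pred 8.538 obs 8.56
[0.0513 0.0445 4.345 ] [ 2.2 -0.2 -0.6  0.   0.6 -0.3 -0.2  0.3] now th 8.628 v 1.45
plan: v [1.47 1.49 1.5  1.52 1.53 1.54 1.55 1.56] th end 10.141 if held: rest at 1.715 turns
t 11.75 crank 2.913 r 0.0592 z 0.1471 f [ 4.4 -5.1  1.5] w 0.0284
[{"offset": [-0.013, -0.133, -0.0], "rot": [0, 0, 0]}, {"offset": [0.024, -0.262, -0.0], "rot": [0, 0, 0]}, {"offset": [0.101, -0.372, -0.0], "rot": [0, 0, 0]}, {"offset": [0.211, -0.45, -0.0], "rot": [0, 0, 0]}, {"offset": [0.34, -0.487, -0.0], "rot": [0, 0, 0]}, {"offset": [0.474, -0.479, -0.0], "rot": [0, 0, 0]}, {"offset": [0.598, -0.428, -0.0], "rot": [0, 0, 0]}, {"offset": [0.698, -0.338, -0.0], "rot": [0, 0, 0]}]
end 5.613
```

Model prediction matches within 0.02 rad; the tray is now in the band.

>>> {"name": "send_rows", "arguments": {
  "steps": [
    {"offset":[-0.013,-0.133,0],"rot":[0,0,0]},
    {"offset":[0.024,-0.262,0],"rot":[0,0,0]},
    {"offset":[0.101,-0.372,0],"rot":[0,0,0]},
    {"offset":[0.211,-0.45,0],"rot":[0,0,0]},
    {"offset":[0.34,-0.487,0],"rot":[0,0,0]},
    {"offset":[0.474,-0.479,0],"rot":[0,0,0]},
    {"offset":[0.598,-0.428,0],"rot":[0,0,0]},
    {"offset":[0.698,-0.338,0],"rot":[0,0,0]}
  ]
}}

```text
time: 12.75
ee_pos: [0.58, -0.0203, 0.1471]
eef_rot: [[-0.001, 0.002, 1.0], [-0.003, 1.0, -0.002], [-1.0, -0.003, -0.001]]
ft_force: [0.4, -2.0, 5.4]
width: 0.0286
```

```bash
python3 step.py "[2.65,2.65,2.65,2.65,2.65,2.65,2.65,2.65]"
```

```text
12.75 None
[0.0513 0.0445 4.345 ] [ 2.2 -0.2 -0.6  0.   0.6 -0.3 -0.2  0.3] now th 10.212 v 1.499
plan: v [1.51 1.51 1.52 1.53 1.53 1.54 1.54 1.55] th end 11.737 if held: rest at 1.968 turns
t 12.8 crank -0.611 r 0.0611 z 0.1473 f [ 7.6 -0.5 -1.6] w 0.0286
[{"offset": [0.051, 0.123, -0.001], "rot": [0, 0, 0]}, {"offset": [0.065, 0.254, -0.001], "rot": [0, 0, 0]}, {"offset": [0.037, 0.383, -0.001], "rot": [0, 0, 0]}, {"offset": [-0.032, 0.496, -0.001], "rot": [0, 0, 0]}, {"offset": [-0.133, 0.58, -0.001], "rot": [0, 0, 0]}, {"offset": [-0.257, 0.626, -0.001], "rot": [0, 0, 0]}, {"offset": [-0.389, 0.63, -0.001], "rot": [0, 0, 0]}, {"offset": [-0.515, 0.591, -0.001], "rot": [0, 0, 0]}]
end 2.039
```

>>> {"name": "send_rows", "arguments": {
  "steps": [
    {"offset":[0.051,0.123,-0.001],"rot":[0,0,0]},
    {"offset":[0.065,0.254,-0.001],"rot":[0,0,0]},
    {"offset":[0.037,0.383,-0.001],"rot":[0,0,0]},
    {"offset":[-0.032,0.496,-0.001],"rot":[0,0,0]},
    {"offset":[-0.133,0.58,-0.001],"rot":[0,0,0]},
    {"offset":[-0.257,0.626,-0.001],"rot":[0,0,0]},
    {"offset":[-0.389,0.63,-0.001],"rot":[0,0,0]},
    {"offset":[-0.515,0.591,-0.001],"rot":[0,0,0]}
  ]
}}

```text
time: 13.8
ee_pos: [0.5041, 0.07, 0.1471]
eef_rot: [[0.002, -0.002, 1.0], [-0.004, 1.0, 0.002], [-1.0, -0.004, 0.002]]
ft_force: [5.9, -10.7, 1.5]
width: 0.0287
```

```bash
python3 step.py "[2.65,2.65,2.65,2.65,2.65,2.65,2.65,2.65]"
```

```text
13.8 (np.float64(5.502), np.float64(0.4), 424, 421)
pred 11.75 obs 11.785
[0.0552 0.0433 4.3478] [ 2.3 -0.1 -0.7 -0.2  0.7 -0.1 -0.1 -0.   0.2] now th 11.861 v 1.521
plan: v [1.53 1.53 1.54 1.55 1.55 1.56 1.56 1.57] th end 13.407 if held: rest at 2.245 turns
t 13.85 crank 2.131 r 0.0587 z 0.147 f [-0.8 -7.4  8.2] w 0.0288
[{"offset": [-0.103, -0.08, 0.001], "rot": [0, 0, 0]}, {"offset": [-0.168, -0.195, 0.001], "rot": [0, 0, 0]}, {"offset": [-0.192, -0.325, 0.001], "rot": [0, 0, 0]}, {"offset": [-0.173, -0.455, 0.001], "rot": [0, 0, 0]}, {"offset": [-0.112, -0.572, 0.001], "rot": [0, 0, 0]}, {"offset": [-0.016, -0.663, 0.001], "rot": [0, 0, 0]}, {"offset": [0.104, -0.718, 0.001], "rot": [0, 0, 0]}, {"offset": [0.235, -0.731, 0.001], "rot": [0, 0, 0]}]
end 4.781
```

>>> {"name": "send_rows", "arguments": {
  "steps": [
    {"offset":[-0.103,-0.08,0.001],"rot":[0,0,0]},
    {"offset":[-0.168,-0.195,0.001],"rot":[0,0,0]},
    {"offset":[-0.192,-0.325,0.001],"rot":[0,0,0]},
    {"offset":[-0.173,-0.455,0.001],"rot":[0,0,0]},
    {"offset":[-0.112,-0.572,0.001],"rot":[0,0,0]},
    {"offset":[-0.016,-0.663,0.001],"rot":[0,0,0]},
    {"offset":[0.104,-0.718,0.001],"rot":[0,0,0]},
    {"offset":[0.235,-0.731,0.001],"rot":[0,0,0]}
  ]
}}

```text
time: 14.85
ee_pos: [0.5344, -0.0429, 0.1471]
eef_rot: [[-0.006, 0.0, 1.0], [-0.008, 1.0, -0.0], [-1.0, -0.008, -0.006]]
ft_force: [-1.2, -2.7, 6.2]
width: 0.0286
```

```bash
python3 step.py "[2.62,2.62,2.62,2.62,2.62,2.62,2.62,2.62]"
```

```text
14.85 (np.float64(0.716), np.float64(1.3), 452, 455)
pred 13.394 obs 13.282
[0.0474 0.0454 4.3347] [ 2.1 -0.7 -0.5  0.4  1.   0.2 -2.3  1.4 -0.4  0.4] now th 13.384 v 1.442
plan: v [1.45 1.46 1.47 1.48 1.49 1.49 1.5  1.5 ] th end 14.859 if held: rest at 2.452 turns
t 14.9 crank -1.477 r 0.0613 z 0.1472 f [ 4.4 -5.5  3. ] w 0.0284
[{"offset": [0.125, 0.042, -0.001], "rot": [0, 0, 0]}, {"offset": [0.234, 0.114, -0.001], "rot": [0, 0, 0]}, {"offset": [0.314, 0.217, -0.001], "rot": [0, 0, 0]}, {"offset": [0.356, 0.34, -0.001], "rot": [0, 0, 0]}, {"offset": [0.357, 0.471, -0.001], "rot": [0, 0, 0]}, {"offset": [0.315, 0.594, -0.001], "rot": [0, 0, 0]}, {"offset": [0.236, 0.698, -0.001], "rot": [0, 0, 0]}, {"offset": [0.128, 0.771, -0.001], "rot": [0, 0, 0]}]
end 1.143
```

```bash
python3 step.py "[2.72,2.72,2.72,2.72,2.72,2.72,2.72,2.72]" nolook
```

```text
t 14.9 crank -1.477 r 0.0613 z 0.1472 f [ 4.4 -5.5  3. ] w 0.0284
[{"offset": [0.13, 0.044, -0.001], "rot": [0, 0, 0]}, {"offset": [0.241, 0.121, -0.001], "rot": [0, 0, 0]}, {"offset": [0.321, 0.23, -0.001], "rot": [0, 0, 0]}, {"offset": [0.359, 0.36, -0.001], "rot": [0, 0, 0]}, {"offset": [0.352, 0.495, -0.001], "rot": [0, 0, 0]}, {"offset": [0.3, 0.62, -0.001], "rot": [0, 0, 0]}, {"offset": [0.21, 0.721, -0.001], "rot": [0, 0, 0]}, {"offset": [0.091, 0.786, -0.001], "rot": [0, 0, 0]}]
end 1.243
```

>>> {"name": "send_rows", "arguments": {
  "steps": [
    {"offset":[0.13,0.044,-0.001],"rot":[0,0,0]},
    {"offset":[0.241,0.121,-0.001],"rot":[0,0,0]},
    {"offset":[0.321,0.23,-0.001],"rot":[0,0,0]},
    {"offset":[0.359,0.36,-0.001],"rot":[0,0,0]},
    {"offset":[0.352,0.495,-0.001],"rot":[0,0,0]},
    {"offset":[0.3,0.62,-0.001],"rot":[0,0,0]},
    {"offset":[0.21,0.721,-0.001],"rot":[0,0,0]},
    {"offset":[0.091,0.786,-0.001],"rot":[0,0,0]}
  ]
}}

```text
time: 15.9
ee_pos: [0.5486, 0.0753, 0.147]
eef_rot: [[-0.006, -0.001, 1.0], [-0.01, 1.0, 0.001], [-1.0, -0.01, -0.006]]
ft_force: [-2.0, -8.2, 9.5]
width: 0.0284
```

```bash
python3 step.py "[2.65,2.65,2.65,2.65,2.65,2.65,2.65,2.65]"; ls pics
python3 - <<'E'
# axis check: disc rim in scene picture not needed; compare model prediction bias using obs only
import json;L=json.load(open('log.json'));print([(round(a,2),round(b,3)) for a,b in L["T"]],[(round(a,2),round(b,2)) for a,b in L["C"]][-10:])
E
```

```text
15.9 (np.float64(2.165), np.float64(2.6), 159, 392)
pred 14.916 obs 14.731
[0.0395 0.0474 4.3145] [ 1.9 -1.4 -0.1  1.3  1.6  0.9 -4.1 -2.4  3.8 -0.8  0.5] now th 14.884 v 1.481
plan: v [1.48 1.49 1.49 1.5  1.5  1.5  1.51 1.51] th end 16.38 if held: rest at 2.679 turns
t 15.95 crank 1.353 r 0.0589 z 0.1469 f [-4.  -2.3 11.1] w 0.0287
[{"offset": [-0.13, 0.014, 0.001], "rot": [0, 0, 0]}, {"offset": [-0.257, -0.022, 0.001], "rot": [0, 0, 0]}, {"offset": [-0.365, -0.098, 0.001], "rot": [0, 0, 0]}, {"offset": [-0.443, -0.205, 0.001], "rot": [0, 0, 0]}, {"offset": [-0.481, -0.331, 0.001], "rot": [0, 0, 0]}, {"offset": [-0.477, -0.463, 0.001], "rot": [0, 0, 0]}, {"offset": [-0.43, -0.586, 0.001], "rot": [0, 0, 0]}, {"offset": [-0.345, -0.687, 0.001], "rot": [0, 0, 0]}]
end 4.003
a_scene.png
a_wrist.png
b_scene.png
b_wrist.png
c0.png
c1.png
c_scene.png
c_wrist.png
d_scene.png
d_wrist.png
e_scene.png
m1.png
s18_scene.png
s19_scene.png
s20_scene.png
s21_scene.png
s22_scene.png
scene0.png
scene1.png
top0.png
top0b.png
top1.png
wrist1.png
[(6.25, 4.12), (7.4, 4.447), (8.5, 5.016), (9.55, 5.899), (10.65, 7.077), (11.7, 8.56), (13.8, 11.785), (14.85, 13.282), (15.9, 14.731)] [(11.7, 9.14), (11.75, 9.2), (12.75, 11.88), (12.8, 11.96), (13.8, 14.64), (13.85, 14.7), (14.85, 17.31), (14.9, 17.37), (15.9, 20.14), (15.95, 20.2)]
```

```bash
cat > rect.py <<'E'
from track import *
def rect(im,cam,z=.09,n=300,half=.21):
    g=np.linspace(half,-half,n); X,Y=np.meshgrid(g,g,indexing="ij") # up=+x, left=+y
    P=np.c_[X.ravel()+AX[0],Y.ravel()+AX[1],np.full(n*n,z)]
    m=proj(cam,P).astype(np.float32).reshape(n,n,2)
    r=cv2.remap(im,m,None,cv2.INTER_LINEAR); r=np.ascontiguousarray(r)
    s=n/2/half; c=(n//2,n//2)
    cv2.circle(r,c,int(.115*s),(0,255,0),1)
    for rr in(.06,.2): cv2.circle(r,(int(n/2-np.sin(PTR)*rr*s),int(n/2-np.cos(PTR)*rr*s)),2,(255,0,255),-1)
    return r
E
python3 - <<'E'
from rect import *
ims=[rect(cv2.imread(f"pics/{n}.png"),c) for n,c in(("s21_scene","scene"),("s22_scene","scene"),("s20_scene","scene"),("top0","top"))]
cv2.imwrite("pics/r1.png",np.vstack([np.hstack(ims[:2]),np.hstack(ims[2:])]))
E
```

```text
(no output)
```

View pics/r1.png

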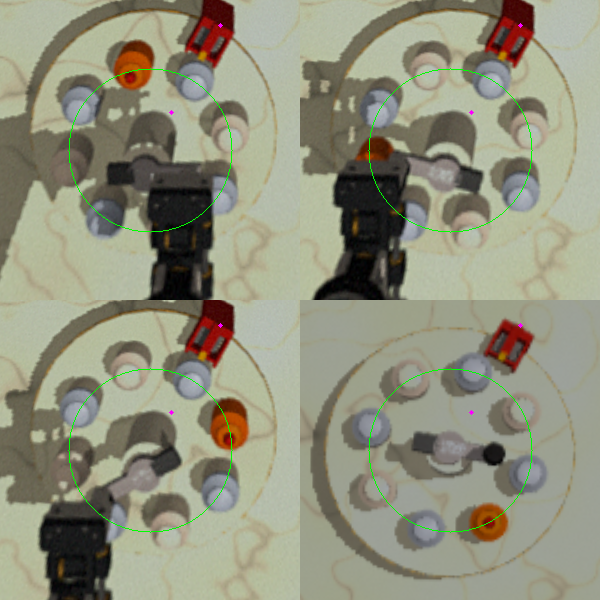

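>>> {"name": "send_rows", "arguments": {
  "steps": [
    {"offset":[-0.13,0.014,0.001],"rot":[0,0,0]},
    {"offset":[-0.257,-0.022,0.001],"rot":[0,0,0]},
    {"offset":[-0.365,-0.098,0.001],"rot":[0,0,0]},
    {"offset":[-0.443,-0.205,0.001],"rot":[0,0,0]},
    {"offset":[-0.481,-0.331,0.001],"rot":[0,0,0]},
    {"offset":[-0.477,-0.463,0.001],"rot":[0,0,0]},
    {"offset":[-0.43,-0.586,0.001],"rot":[0,0,0]},
    {"offset":[-0.345,-0.687,0.001],"rot":[0,0,0]}
  ]
}}

```text
time: 16.95
ee_pos: [0.4913, -0.0261, 0.1471]
eef_rot: [[-0.013, -0.004, 1.0], [-0.01, 1.0, 0.004], [-1.0, -0.01, -0.013]]
ft_force: [0.3, 0.6, 7.1]
width: 0.0287
```

```bash
python3 - <<'E'
import json
L=json.load(open('log.json')); L["T"][-1][1]=14.93; L["T"][-2][1]=13.33; json.dump(L,open('log.json','w'))
E
python3 step.py "[2.65,2.65,2.65,2.65,2.65,2.65,2.65,2.65]"
python3 - <<'E'
from rect import *
import os
n=max((f for f in os.listdir("pics") if f[0]=="s" and f[1].isdigit()),key=lambda f:int(f[1:3]));print(n)
ims=[cv2.resize(rect(cv2.imread(f"pics/{k}"),"scene"),(390,390)) for k in("s22_scene.png",n)]
cv2.imwrite("pics/r2.png",np.hstack(ims))
E
```

```text
16.95 None
[0.0488 0.045  4.3363] [ 2.2 -0.6 -0.5  0.3  1.   0.2 -1.7  0.   0.7 -0.4  0.3] now th 16.623 v 1.461
plan: v [1.47 1.48 1.49 1.5  1.51 1.52 1.52 1.53] th end 18.123 if held: rest at 2.978 turns
t 17.0 crank -2.257 r 0.0607 z 0.1471 f [ 2.4 -3.8  4.5] w 0.0285
[{"offset": [0.117, -0.062, -0.0], "rot": [0, 0, 0]}, {"offset": [0.247, -0.087, -0.0], "rot": [0, 0, 0]}, {"offset": [0.378, -0.068, -0.0], "rot": [0, 0, 0]}, {"offset": [0.495, -0.008, -0.0], "rot": [0, 0, 0]}, {"offset": [0.586, 0.087, -0.0], "rot": [0, 0, 0]}, {"offset": [0.642, 0.207, -0.0], "rot": [0, 0, 0]}, {"offset": [0.656, 0.338, -0.0], "rot": [0, 0, 0]}, {"offset": [0.626, 0.466, -0.0], "rot": [0, 0, 0]}]
end 0.393
s24_scene.png
```

View pics/r2.png

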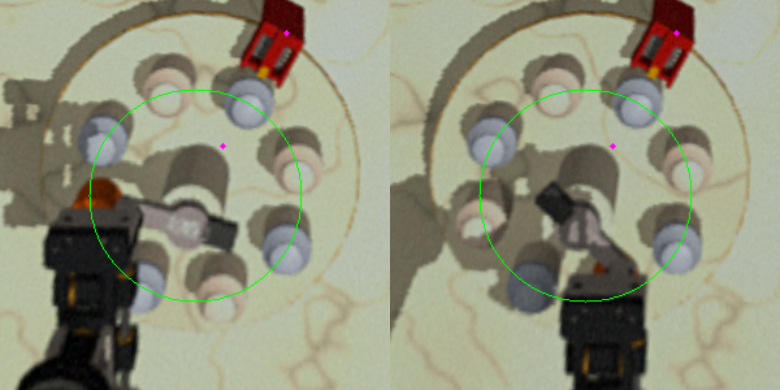

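>>> {"name": "send_rows", "arguments": {
  "steps": [
    {"offset":[0.117,-0.062,0],"rot":[0,0,0]},
    {"offset":[0.247,-0.087,0],"rot":[0,0,0]},
    {"offset":[0.378,-0.068,0],"rot":[0,0,0]},
    {"offset":[0.495,-0.008,0],"rot":[0,0,0]},
    {"offset":[0.586,0.087,0],"rot":[0,0,0]},
    {"offset":[0.642,0.207,0],"rot":[0,0,0]},
    {"offset":[0.656,0.338,0],"rot":[0,0,0]},
    {"offset":[0.626,0.466,0],"rot":[0,0,0]}
  ]
}}

```text
time: 18.0
ee_pos: [0.5869, 0.0437, 0.147]
eef_rot: [[-0.011, -0.002, 1.0], [-0.011, 1.0, 0.002], [-1.0, -0.011, -0.012]]
ft_force: [-0.5, -1.4, 7.6]
width: 0.0285
```

```bash
python3 - <<'E'
import json
L=json.load(open('log.json')); L["T"].append([16.95,16.5]); json.dump(L,open('log.json','w'))
E
python3 step.py "[2,1.4,0.8,0.3,0,0,0,0]"
```

```text
18.0 (np.float64(5.509), np.float64(0.4), 423, 422)
pred 18.103 obs 18.075
[0.046  0.0456 4.3275] [ 2.1 -1.  -0.5  0.7  1.4  0.7 -1.8 -0.7 -0.5  0.6  0.7 -0.5  0.4] now th 18.165 v 1.483
plan: v [1.41 1.27 1.08 0.85 0.62 0.41 0.24 0.09] th end 18.994 if held: rest at 3.024 turns
t 18.05 crank 0.505 r 0.0598 z 0.1471 f [0.  3.6 5.7] w 0.0285
[{"offset": [-0.058, 0.081, 0.0], "rot": [0, 0, 0]}, {"offset": [-0.11, 0.128, 0.0], "rot": [0, 0, 0]}, {"offset": [-0.143, 0.15, 0.0], "rot": [0, 0, 0]}, {"offset": [-0.156, 0.157, 0.0], "rot": [0, 0, 0]}, {"offset": [-0.156, 0.157, 0.0], "rot": [0, 0, 0]}, {"offset": [-0.156, 0.157, 0.0], "rot": [0, 0, 0]}, {"offset": [-0.156, 0.157, 0.0], "rot": [0, 0, 0]}, {"offset": [-0.156, 0.157, 0.0], "rot": [0, 0, 0]}]
end 1.067
```

```bash
python3 step.py "[1.7,1.0,0.4,0,0,0,0,0]" nolook
```

```text
t 18.05 crank 0.505 r 0.0598 z 0.1471 f [0.  3.6 5.7] w 0.0285
[{"offset": [-0.048, 0.07, 0.0], "rot": [0, 0, 0]}, {"offset": [-0.083, 0.106, 0.0], "rot": [0, 0, 0]}, {"offset": [-0.098, 0.118, 0.0], "rot": [0, 0, 0]}, {"offset": [-0.098, 0.118, 0.0], "rot": [0, 0, 0]}, {"offset": [-0.098, 0.118, 0.0], "rot": [0, 0, 0]}, {"offset": [-0.098, 0.118, 0.0], "rot": [0, 0, 0]}, {"offset": [-0.098, 0.118, 0.0], "rot": [0, 0, 0]}, {"offset": [-0.098, 0.118, 0.0], "rot": [0, 0, 0]}]
end 0.892
```

>>> {"name": "send_rows", "arguments": {
  "steps": [
    {"offset":[-0.048,0.07,0],"rot":[0,0,0]},
    {"offset":[-0.083,0.106,0],"rot":[0,0,0]},
    {"offset":[-0.098,0.118,0],"rot":[0,0,0]},
    {"offset":[-0.098,0.118,0],"rot":[0,0,0]},
    {"offset":[-0.098,0.118,0],"rot":[0,0,0]},
    {"offset":[-0.098,0.118,0],"rot":[0,0,0]},
    {"offset":[-0.098,0.118,0],"rot":[0,0,0]},
    {"offset":[-0.098,0.118,0],"rot":[0,0,0]}
  ]
}}

```text
time: 19.05
ee_pos: [0.5676, 0.0662, 0.147]
eef_rot: [[-0.018, -0.007, 1.0], [-0.009, 1.0, 0.007], [-1.0, -0.009, -0.018]]
ft_force: [-0.2, -1.1, 5.6]
width: 0.0292
```

>>> {"name": "send_rows", "arguments": {
  "steps": [
    {"offset":[0,0,0],"rot":[0,0,0]},
    {"offset":[0,0,0],"rot":[0,0,0]},
    {"offset":[0,0,0],"rot":[0,0,0]},
    {"offset":[0,0,0],"rot":[0,0,0]},
    {"offset":[0,0,0],"rot":[0,0,0]},
    {"offset":[0,0,0],"rot":[0,0,0]},
    {"offset":[0,0,0],"rot":[0,0,0]},
    {"offset":[0,0,0],"rot":[0,0,0]}
  ]
}}

```text
time: 20.05
ee_pos: [0.5654, 0.0677, 0.147]
eef_rot: [[-0.02, -0.009, 1.0], [-0.009, 1.0, 0.009], [-1.0, -0.009, -0.02]]
ft_force: [-0.6, 0.1, 5.7]
width: 0.0288
```

```bash
python3 step.py "[0,0,0,0,0,0,0,0]"
python3 - <<'E'
from rect import *
print(orange("z",("scene","top","wrist")))
ims=[cv2.resize(rect(cv2.imread(f"pics/z_{c}.png"),c),(390,390)) for c in("scene","wrist")]
cv2.imwrite("pics/r3.png",np.hstack(ims))
E
```

```text
20.05 (np.float64(0.03), np.float64(1.3), 457, 453)
pred 18.766 obs 18.88
[0.0496 0.0451 4.3498] [ 2.3 -0.  -0.2  0.4  0.8 -0.3 -2.4 -0.8 -0.2  1.5  2.1 -1.3 -0.3  0.3] now th 18.854 v 0.0
plan: v [0. 0. 0. 0. 0. 0. 0. 0.] th end 18.854 if held: rest at 3.001 turns
t 20.1 crank 0.981 r 0.0592 z 0.1471 f [0.3 0.4 6.3] w 0.0287
[{"offset": [0.003, 0.005, 0.0], "rot": [0, 0, 0]}, {"offset": [0.003, 0.005, 0.0], "rot": [0, 0, 0]}, {"offset": [0.003, 0.005, 0.0], "rot": [0, 0, 0]}, {"offset": [0.003, 0.005, 0.0], "rot": [0, 0, 0]}, {"offset": [0.003, 0.005, 0.0], "rot": [0, 0, 0]}, {"offset": [0.003, 0.005, 0.0], "rot": [0, 0, 0]}, {"offset": [0.003, 0.005, 0.0], "rot": [0, 0, 0]}, {"offset": [0.003, 0.005, 0.0], "rot": [0, 0, 0]}]
end 0.981
{'scene': (np.float64(0.029), np.float64(1.4), 460, 453), 'top': (np.float64(0.017), np.float64(0.2), 247, 234), 'wrist': (np.float64(5.697), np.float64(1.1), 2883, 2640)}
```

View pics/r3.png

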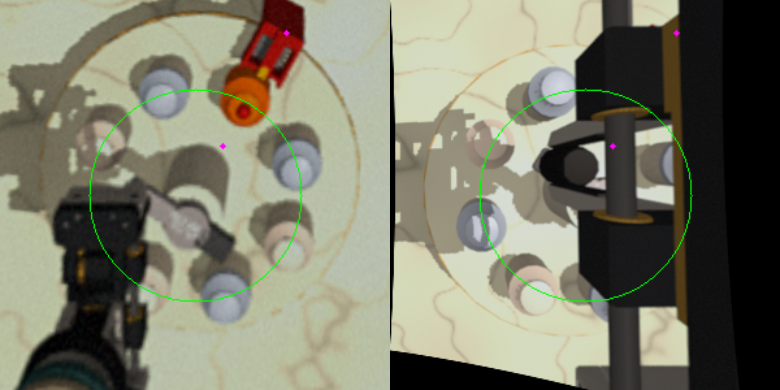

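The orange cupcake stands at the pointer: angle 0.017 rad by the top camera, 0.029 rad by the scene camera. The wrist view is blocked by the gripper, so I'm ignoring its reading. Next I release and lift.

>>> {"name": "send_rows", "arguments": {
  "steps": [
    {"offset":[0,0,0],"rot":[0,0,0]},
    {"offset":[0,0,0],"rot":[0,0,0]},
    {"offset":[0,0,0],"rot":[0,0,0]},
    {"offset":[0,0,0],"rot":[0,0,0]},
    {"offset":[0,0,0],"rot":[0,0,0]},
    {"offset":[0,0,0],"rot":[0,0,0]},
    {"offset":[0,0,0],"rot":[0,0,0]},
    {"offset":[0,0,0],"rot":[0,0,0]}
  ],
  "jaw": 0.6
}}

```text
time: 21.25
ee_pos: [0.5654, 0.0677, 0.1471]
eef_rot: [[-0.02, -0.009, 1.0], [-0.009, 1.0, 0.009], [-1.0, -0.009, -0.02]]
ft_force: [-0.8, 0.6, -0.0]
width: 0.056
```

>>> {"name": "send_rows", "arguments": {
  "steps": [
    {"offset":[0,0,0.08],"rot":[0,0,0]},
    {"offset":[0,0,0.16],"rot":[0,0,0]},
    {"offset":[0,0,0.26],"rot":[0,0,0]},
    {"offset":[0,0,0.38],"rot":[0,0,0]},
    {"offset":[0,0,0.5],"rot":[0,0,0]},
    {"offset":[0,0,0.6],"rot":[0,0,0]},
    {"offset":[0,0,0.66],"rot":[0,0,0]},
    {"offset":[0,0,0.66],"rot":[0,0,0]}
  ]
}}

```text
time: 22.25
ee_pos: [0.5657, 0.0677, 0.2467]
eef_rot: [[-0.019, -0.009, 1.0], [-0.009, 1.0, 0.008], [-1.0, -0.008, -0.019]]
ft_force: [-0.7, -0.3, -0.5]
width: 0.056
```

```bash
python3 - <<'E'
from rect import *
print(orange("y",("scene","top"))); print(orange("x",("scene","top")))
s=robot.read_state();print(s["time"],s["ee_pos"],s["ft_force"].round(1),s["width"])
ims=[cv2.resize(rect(cv2.imread(f"pics/x_{c}.png"),c),(390,390)) for c in("scene","top")]
cv2.imwrite("pics/r4.png",np.hstack(ims))
E
```

```text
{'scene': (np.float64(0.029), np.float64(1.4), 459, 453), 'top': (np.float64(0.016), np.float64(0.2), 246, 234)}
{'scene': (np.float64(0.03), np.float64(1.3), 458, 453), 'top': (np.float64(0.017), np.float64(0.2), 247, 234)}
22.45 [0.56494892 0.06756659 0.24534732] [-0.3  0.5  0.9] 0.056218941406407846
```

View pics/r4.png

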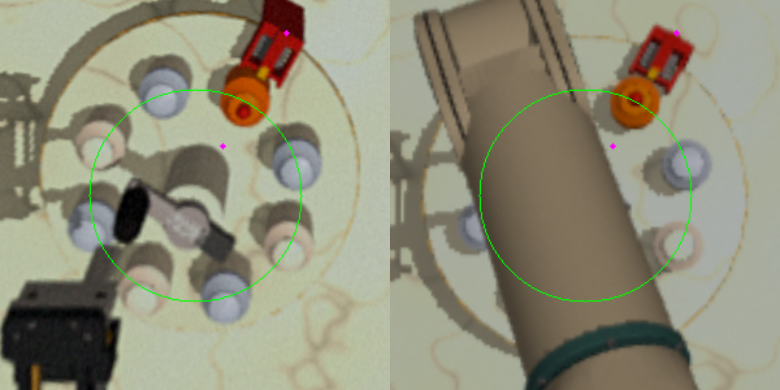

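The pictures show the orange cupcake at (245,100) in the scene view and (634,102) in the top view, lined up with the pointer's yellow tip. The gripper is clear of the knob and the tray is still, so I'm handing in.

```bash
python3 -c "
from plant import robot
print(robot.hand_in())"
```

```text
the job is handed in; nothing more can be done
None
```

I gripped the knob, wound the tray up, held it near 15 turns a minute and stopped it with the orange cupcake at the pointer. Then I opened the gripper, lifted about 100 mm clear and handed in; no verdict was reported.

- **Speed:** From about t = 11.7 s to 18.0 s the camera readings, matched to the slip model, give 1.43–1.56 rad/s (about 13.7–14.9 turns a minute). That is inside the band for about 6 s. It is an average over each 1 s move, because I could not read the tray's speed directly.
- **Stop:** After release the top camera put the orange cupcake 0.017 rad from the pointer and the scene camera 0.03 rad. That is about 2–3 mm off, against 16 mm allowed. Two looks in a row gave the same angle, so the tray was at rest.
- **Forces and clearance:** The forces I read at the tool were about 13 N at most, and near zero after release. The gripper stayed above the cupcakes the whole time. I did not check the candle, gift box and tea-light again at the end, but the arm never went low near them.
- **Readings that disagreed:**
  - **Scene camera:** One reading was about 0.1 rad off the model, and one was partly hidden by the gripper. I corrected both by comparing the cupcake pattern in flattened views of those pictures. The orange cupcake was hidden in two other pictures; I read one from the cupcake pattern and left the other to the model.
  - **Wrist camera:** Its readings were unreliable while turning, so I ignored them.

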